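# Trip the drop tray and hold it at its index mark

### The arm

A 6-joint arm with a two-finger parallel gripper is mounted at the origin on the work surface. World frame = base frame: x ahead of the robot, y to its left, z up, the work surface at z = 0. Lengths are in m, angles in rad, forces in N, time in s.
With the tool pointing down it reaches from about 0.3 to 1 m from the base axis. Payload 5.1 kg.
Tool frame: the origin (TCP) lies at the very end of the fingers, on their centre line; the grasp point (between the pads) lies 19 mm behind it; z points along the fingers, y is the line along which they close (so a half turn about z gives the same grasp; the last joint's range is limited). The gripper opens to 95 mm and grips with 3 to 60 N. Pads are 20 mm wide; open, the fingers measure 119 mm over their backs; the gripper's body (75 mm by 180 mm) begins 59 mm behind the grasp point.
Start: joints at [1.195, 0.124, 1.65, -0, 1.367, -0.083], TCP at [0.188, 0.622, 0.215] pointing down, gripper open.
Joint ranges: [-2.61, 2.61], [-1.02, 2.33], [0.03, 2.71], [-1.35, 4.49], [0.32, 2.68], [-2.91, 2.91]. Speed limits (rad/s): [2.57, 2.57, 3.14, 3.14, 3.14, 3.14].

### API

Orientations are given as a rotation vector (axis times angle).
In Python, from cell import robot gives the robot as it stands. The module is installed in compiled form; this text tells all that it offers.
- The arm moves only by the tool send_rows, never from a script. Its argument "motion" is a list of rows, each a list of 3 entries, a list of its own where there are three numbers: the finger opening in mm, from 0 to 95.1, then the shift along the tool's x, y, z in mm, then the turn about the tool's z in rad. A call has 1 to 5 rows; each row shifts and turns the commanded pose from where the row before left it, along the tool's axes as they then stand; what a row does not reach is not made up. A row lasts 1/8 s, in which the tool goes at most 62.5 mm and 10.7 degrees, less where a joint would pass 70% of its speed; a pose out of reach is approached as far as the arm can. A call is refused whole if a number of a shift passes 62.5 or a number of a turn 0.188, either way. A call with a gripper value outside its range is refused whole. The fingers move at their own pace and stop on an object; the grip force is fixed at half the most. Time passes only in rows, so rows that do not move let the fingers close. It gives the time, the measured TCP pose, the force, the opening and the grip force at its end, in the units of the state.
- robot.observe(): the state, without advancing time (a new reading comes with each control period).
- robot.get_image(name): name is "side" or "top"; returns a dict with "image" (400x640x3 uint8, blue, green, red), "intrinsics" (3x3 intrinsics, pixels), "cam_to_world" (4x4, takes a point from camera to world coordinates). Camera axes: x right, y down, z forward; pixel columns grow to the right and rows downward; lengths in m; the calibration is good to about 2 mm. A picture is of the moment at which its call begins. There is no depth.
- robot.sign_off(): hands the job in; it is judged then, once.
The state is a dict: "clock": time; "joints": joint angles; "dq": joint speeds; "effort": joint torques, N m; "tool_pos": TCP position; "tool_rot": TCP orientation; "ft_force": force on the tool from outside, world axes, zero at the start; "torque": the same for the moment, N m; "gripper_width": finger opening in m; "grip_force": force on a finger pad.
Only numpy, scipy, OpenCV 4.12 (cv2) and the standard library are available. Lean on these libraries where they do the work, as an engineer would, in place of code of your own. Each camera call takes 0.05 s, during which the arm holds its last target. There are 200 camera calls.

### The job

The funnel is already swung back, and the drop tray has to be set to its chute angle. Press the sprung trip lever fully down so that the tray is unlatched and falls open, then take the tray by its ball-ended handle, swing it up until its pointer lines up with the point of the index clip on the quadrant, and finish still holding the handle there, at rest, because the fitter will tighten the stay while you hold and nothing else keeps the tray up. Leave the index clip as it is set and do not disturb the core box, the rammer and the brass plates.

Things in the scene. Friction and masses are not known exactly. Their poses are not given: they have to be found in the camera images.
- stand: Drop-tray stand, bolted down: green base plate 360 by 310 by 8 mm, pan (rim 36 mm high), tray, and a tin funnel (120 mm across, 276 to 358 mm high) swung back behind the hinge. Origin on the bench under the tray. The tray's hinge axis runs along the stand's y at x +100 mm, z 240 mm; the handle points to -x from it, in the plane y = 0. Trip lever on the +y side, quadrant on the -y side.
- tray (a joint): Angle of the drop tray on its horizontal hinge, rad. 0 = level, latched, as at the start; grows as the handle end goes down; 0.70 = dropped on its rest bar. Steel sheet, 178 by 160 mm, about 0.6 kg with handle, damped: it drops within about 1.5 s when freed and falls whenever let go. Swung up to under 0.1 it meets the catch hook again.
- handle (a point): The tray's handle: round steel bar, 14 mm thick, straight out of the middle of the tray's free edge, with a black ball of 30 mm at its end. Origin on the bar's axis where to grip, 270 mm from the hinge axis, 32 mm short of the ball's centre, 70 mm of free bar towards the tray. x axis along the bar to the hinge, y axis parallel to the hinge. Dropped, it is 66 mm high. 2 to 4 N lift it.
- tray_pointer (a point): Tip of the brass pointed finger that is fixed to the tray's -y side and moves over the outer face of the quadrant (a curved steel strip with black graduations), 150 mm from the hinge axis.
- index (a joint): Angle at which the index clip is clamped on the quadrant, rad, with the same zero, sense and axis as tray: pointer and clip agree when tray equals index. Anywhere from 0.20 to 0.45.
- index_tip (a point): Tip of the brass point of the index clip, a small dark steel block (24 by 20 by 18 mm) with a brass thumb screw, clamped on the outer edge of the quadrant. Its x axis points to the hinge axis, 151 mm away; it touches neither the tray nor the pointer.
- catch (a joint): Angle of the sprung trip lever, rad: 0 = at rest, holding the tray up with its hook; 0.30 = fully down on its stop. The tray is freed at about half stroke; count it fully pressed from 0.27. It springs back when released. Pressing at the pad takes about 3 N at first and 6.5 N at the end.
- catch_pad (a point): Centre of the top face of the trip lever's flat ribbed steel foot plate (46 mm along the stand's x, 42 mm along its y, level at rest), about 175 mm above the bench. Pressed straight down, it travels about 33 mm, on an arc about a pivot 112 mm away in the stand's +x direction, 14 mm below the pad face.
- corebox: Bystander: red-painted aluminium core box half, 160 by 110 by 45 mm, with two steel pins standing 21 mm out of its top. Origin at the middle of its underside.
- rammer: Bystander: hardwood rammer with a steel tip, 275 mm long along its x, 46 mm high, lying on the bench. Origin under the middle of its length.
- plate_a: Bystander: brass rapping plate with three holes, 80 by 50 by 8 mm, lying on the bench. Origin at the middle of its underside.
- plate_b: Bystander: a second brass rapping plate, the same.

How it is judged:
By the outcome, as a careful person would: the job done as asked, in the order asked, and still so for the second after the job is handed in, while the arm keeps its last pose, push and grip.
It also fails if it takes over 50 s, if anything falls off the work surface, if the arm or the gripper's body presses on something with over 40 N, if the wrist force passes 120 N, or if a joint passes its speed limit or range.

## Working session

There is one attempt and no reset: what is moved stays moved. The work goes in short steps, Python scripts to look and compute and a tool call to move; the robot and the scene stay as the last step left them, time stands still between calls to the robot, and variables do not carry over. Pictures are saved under pics/ and viewed, at most 10 in all, crops included, and the job is handed in when it is done.

Besides the shell and the picture viewer there is one more tool, called after "Emit:" by a JSON object that holds its "name" and its "arguments", one argument or row to a line. send_rows: Moves the arm, as the interface text tells. Its arguments: {"type":"object","properties":{"motion":{"type":"array"}},"required":["motion"]}

```bash
mkdir -p pics; cat > h.py <<'E'
import numpy as np, cv2
from scipy.spatial.transform import Rotation as R
from cell import robot
def grab(n,fn=None):
    d=robot.get_image(n)
    if fn: cv2.imwrite(fn,d["image"])
    return d
def ray(d,p):
    K,T=np.array(d["intrinsics"]),np.array(d["cam_to_world"])
    v=T[:3,:3]@np.linalg.solve(K,[p[0],p[1],1.]); return T[:3,3],v/np.linalg.norm(v)
def onz(d,p,z):
    o,v=ray(d,p); return o+v*(z-o[2])/v[2]
def cross(d1,p1,d2,p2):
    o1,v1=ray(d1,p1);o2,v2=ray(d2,p2)
    s=np.linalg.lstsq(np.c_[v1,-v2],o2-o1,rcond=None)[0]
    a,b=o1+v1*s[0],o2+v2*s[1]; return (a+b)/2,np.linalg.norm(a-b)
def proj(d,P):
    K,T=np.array(d["intrinsics"]),np.array(d["cam_to_world"])
    c=T[:3,:3].T@(np.array(P)-T[:3,3]); u=K@c; return u[:2]/u[2]
E
python3 - <<'E'
from h import *
np.set_printoptions(precision=4,suppress=True)
for n in("side","top"):
    d=grab(n,f"pics/{n}0.png"); print(n,d["intrinsics"],np.array(d["cam_to_world"]))
print(robot.observe())
E
```

```text
side [[502.0528   0.     321.796 ]
 [  0.     502.0528 198.206 ]
 [  0.       0.       1.    ]] [[ 0.8378 -0.3697  0.4018 -0.0818]
 [-0.546  -0.5723  0.6119 -1.0267]
 [ 0.0037 -0.732  -0.6813  1.2503]
 [ 0.      0.      0.      1.    ]]
top [[393.0731   0.     323.2541]
 [  0.     393.0731 200.6856]
 [  0.       0.       1.    ]] [[ 0.0223 -0.995   0.0969  0.4425]
 [-0.9995 -0.0199  0.0256 -0.0823]
 [-0.0236 -0.0974 -0.995   1.3578]
 [ 0.      0.      0.      1.    ]]
{'clock': 0.1, 'joints': array([ 1.1954,  0.1245,  1.6515, -0.    ,  1.3675, -0.0826]), 'dq': array([ 0.0008, -0.0014, -0.0043, -0.0014,  0.0002, -0.0007]), 'effort': array([  0.0003, -41.8884, -36.1094,   0.0776,   0.0461,  -0.0001]), 'tool_pos': array([0.1874, 0.6218, 0.2135]), 'tool_rot': array([-0.4582, -3.1076,  0.003 ]), 'ft_force': array([ 0.5268,  0.2695, -0.904 ]), 'torque': array([-0.0159,  0.0018, -0.0106]), 'grip_force': 0.0, 'gripper_width': 0.09502963096525116}
```

View pics/side0.png

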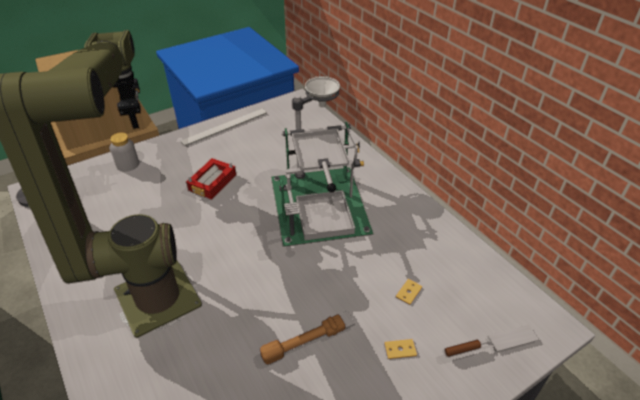

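View pics/top0.png

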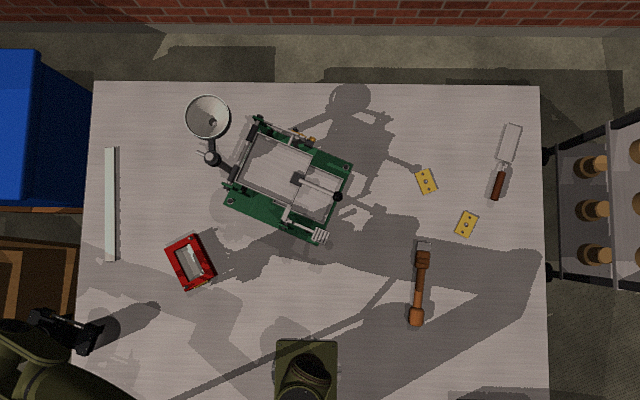

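The top view shows the stand at about (290,180), with the ball at (337,196), the ribbed pad at (321,234), the funnel at (207,115) and the index clip near (305,138). In the side view the ball is at (331,187), the pad near (290,209) and the clip near (359,163). I'll zoom in on both.

```bash
python3 - <<'E'
import cv2
a=cv2.imread("pics/side0.png")[110:250,260:385]; b=cv2.imread("pics/top0.png")[105:255,210:360]
cv2.imwrite("pics/sc.png",cv2.resize(a,None,fx=4.28,fy=4.28,interpolation=2))
cv2.imwrite("pics/tc.png",cv2.resize(b,None,fx=4,fy=4,interpolation=2))
E
```

```text
(no output)
```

View pics/sc.png

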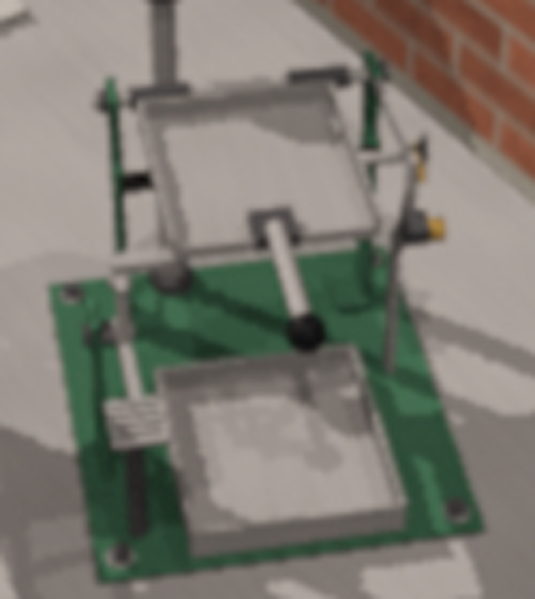

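View pics/tc.png

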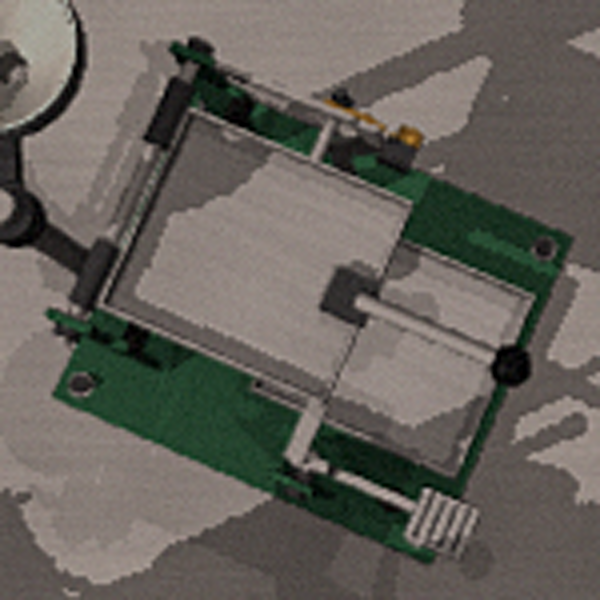

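The zoomed views give these pixels. Ball: side (331.5,187.1), top (337.5,196.2). Pad: side (292.2,208.8), top (320.7,235.2). The clip's brass screw is near side (362,163) and top (312,139). Next I'll refine these with colour masks and triangulate.

```bash
cat >> h.py <<'E'
def blobs(img,lo,hi,x0,y0,x1,y1):
    m=cv2.inRange(cv2.cvtColor(img,cv2.COLOR_BGR2HSV),lo,hi)[y0:y1,x0:x1]
    n,_,s,c=cv2.connectedComponentsWithStats(m,connectivity=8)
    return [(int(s[i,4]),(c[i]+[x0,y0]).round(2).tolist(),s[i,:4].tolist()) for i in range(1,n)]
E
python3 - <<'E'
from h import *
np.set_printoptions(precision=4,suppress=True)
S=grab("side");T=grab("top")
br=((12,90,60),(32,255,255))
print("brass side",blobs(S["image"],*br,345,135,375,180))
print("brass top",blobs(T["image"],*br,285,120,325,150))
bl=((0,0,0),(180,255,45))
print("ball side",[b for b in blobs(S["image"],*bl,322,178,342,196)])
print("ball top",[b for b in blobs(T["image"],*bl,328,188,346,205)])
print("clip side",[b for b in blobs(S["image"],(0,0,0),(180,255,75),345,155,368,172)])
print("clip top",[b for b in blobs(T["image"],(0,0,0),(180,90,75),300,135,318,150)])
for n,a,b in [("ball",(331.4,186.9),(337.2,195.9)),("pad",(292.1,208.7),(320.5,235)),
 ("boltL",(276.7,177.9),(230.3,200.7)),("boltR",(366.9,228.6),(345.6,166.5))]:
    print(n,*cross(S,a,T,b))
gr=((40,70,20),(85,255,160))
for d,(x0,y0,x1,y1) in((S,(265,160,375,250)),(T,(215,120,360,250))):
    m=cv2.inRange(cv2.cvtColor(d["image"],cv2.COLOR_BGR2HSV),*gr); q=np.zeros_like(m); q[y0:y1,x0:x1]=m[y0:y1,x0:x1]
    p=cv2.findNonZero(q); h=cv2.convexHull(p); a=cv2.approxPolyDP(h,4,True)[:,0]; print(a.tolist(),[onz(d,x,.008)[:2].round(4).tolist() for x in a])
E
```

```text
brass side [(5, [357.8, 149.6], [12, 13, 2, 4]), (18, [361.33, 163.0], [15, 26, 4, 5])]
brass top [(26, [298.54, 133.08], [6, 10, 15, 8]), (24, [311.96, 138.79], [23, 17, 8, 5])]
ball side [(56, [331.12, 187.54], [5, 6, 9, 8])]
ball top [(97, [337.36, 196.15], [5, 0, 10, 17])]
clip side [(41, [354.59, 164.54], [6, 5, 9, 12]), (14, [345.79, 169.0], [0, 11, 3, 6])]
clip top [(91, [306.67, 142.42], [0, 3, 15, 11]), (1, [316.0, 148.0], [16, 13, 1, 1])]
ball [ 0.5659 -0.0931  0.24  ] 5.152091489511081e-05
pad [ 0.4537 -0.0454  0.1683] 0.0012404410692716439
boltL [0.5675 0.2744 0.0102] 0.00048398932647460954
boltR [ 0.6953 -0.1229  0.0096] 0.0015255898459210283
[[371, 233], [284, 245], [272, 178], [345, 167]] [[0.6963, -0.146], [0.4223, -0.0332], [0.5536, 0.2858], [0.8241, 0.1893]]
[[352, 164], [317, 245], [223, 203], [222, 182], [259, 120]] [[0.7041, -0.1446], [0.4215, -0.0296], [0.5589, 0.3002], [0.6324, 0.3072], [0.856, 0.1861]]
```

```bash
cat >> h.py <<'E'
yaw=np.deg2rad(67.5); X=np.array([np.cos(yaw),np.sin(yaw),0]);Y=np.array([-np.sin(yaw),np.cos(yaw),0])
O=np.array([.5659,-.0931,0])+.202*X
def st(P): P=np.array(P)-O; return np.array([P@X,P@Y,P[2]])
def wo(s): return O+s[0]*X+s[1]*Y+np.array([0,0,s[2]])
def tool(P,yv=None):
    o=robot.observe(); M=R.from_rotvec(o["tool_rot"]).as_matrix()
    r=(M.T@(np.array(P)-o["tool_pos"])*1000)
    t=None
    if yv is not None:
        q=M.T@yv; t=np.arctan2(-q[0],q[1]); t=(t+np.pi/2)%np.pi-np.pi/2
    return r,t,o
E
python3 - <<'E'
from h import *
np.set_printoptions(precision=4,suppress=True)
S=grab("side");T=grab("top")
for n,a,b in [("screw",(361.33,163.),(311.96,138.79)),("pointer",(357.8,149.),(304.,137)),("clip",(356.3,163.3),(309.5,143)),
  ("hook",(289.,171),(289.5,206.)),("hinge-y",(367,124.6),(256,118)),("pad",(292.1,208.7),(320.5,235))]:
    P,e=cross(S,a,T,b); s=st(P); print(n,P,e,s,"ang",np.arctan2(.24-s[2],.1-s[0]),"r",np.hypot(.24-s[2],.1-s[0]))
for a in np.arange(.15,.5,.05):
    # predicted pixels of screw at r=.17,y=-.13..., compare
    print(a,[proj(d,wo([.1-r*np.cos(a),y,.24-r*np.sin(a)])).round(1) for d in(S,T) for r,y in((.151,-.12),(.165,-.12),(.165,-.145))])
r,t,o=tool(wo([-.203,.122,.22]),X); print(r,t,o["tool_pos"]); print("perp turn",tool(wo([0,0,0]),Y)[1])
E
```

```text
screw [ 0.7401 -0.0141  0.203 ] 0.001691120912751685 [-0.0623 -0.1307  0.203 ] ang 0.2238418086689789 r 0.1664974866351833
pointer [0.7344 0.0053 0.2506] 0.002070163665981091 [-0.0466 -0.118   0.2506] ang -0.0723765856008334 r 0.14701307449502596
clip [ 0.7262 -0.0066  0.2029] 0.00369212987160026 [-0.0607 -0.115   0.2029] ang 0.22672787992507096 r 0.1649013344369185
hook [0.5208 0.0522 0.2228] 0.033238807522040205 [-0.085   0.0973  0.2228] ang 0.0928589343805381 r 0.1857901660213983
hinge-y [0.8236 0.1311 0.2356] 0.07239709341073991 [ 0.1037 -0.1523  0.2356] ang 2.2786155261785996 r 0.005738185059832845
pad [ 0.4537 -0.0454  0.1683] 0.0012404410692716439 [-0.2009  0.122   0.1683] ang 0.2339324230466172 r 0.30928070730906815
0.15 [array([357.7, 157.5]), array([358.7, 160.6]), array([366.1, 159.7]), array([306.1, 139.3]), array([310.4, 141.3]), array([313.8, 133.8])]
0.2 [array([357.5, 159. ]), array([358.5, 162.2]), array([365.8, 161.4]), array([305.8, 139.8]), array([310.1, 141.8]), array([313.5, 134.3])]
0.25 [array([357.3, 160.4]), array([358.2, 163.8]), array([365.5, 162.9]), array([305.5, 140.2]), array([309.7, 142.2]), array([313.1, 134.8])]
0.30000000000000004 [array([357. , 161.8]), array([357.9, 165.2]), array([365.2, 164.4]), array([305. , 140.5]), array([309.2, 142.6]), array([312.5, 135.2])]
0.3500000000000001 [array([356.8, 163. ]), array([357.6, 166.5]), array([364.9, 165.7]), array([304.5, 140.8]), array([308.5, 142.9]), array([311.9, 135.5])]
0.40000000000000013 [array([356.5, 164.1]), array([357.3, 167.7]), array([364.5, 166.9]), array([303.8, 141. ]), array([307.8, 143.1]), array([311.1, 135.8])]
0.45000000000000007 [array([356.1, 165.1]), array([356.9, 168.8]), array([364.1, 168. ]), array([303.1, 141.2]), array([306.9, 143.3]), array([310.2, 136. ])]
[-447.1806 -564.4289   -5.413 ] 0.09990870967377208 [0.1876 0.6221 0.2142]
perp turn -1.470887624595361
```

```bash
python3 - <<'E'
import cv2
a=cv2.imread("pics/side0.png")[135:180,340:375]; b=cv2.imread("pics/top0.png")[118:156,280:325]
a=cv2.resize(a,(390,500),interpolation=0); b=cv2.resize(b,(400,338),interpolation=0)
c=cv2.copyMakeBorder(b,0,162,0,0,0); cv2.imwrite("pics/z.png",cv2.hconcat([a,c]))
E
```

```text
(no output)
```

View pics/z.png

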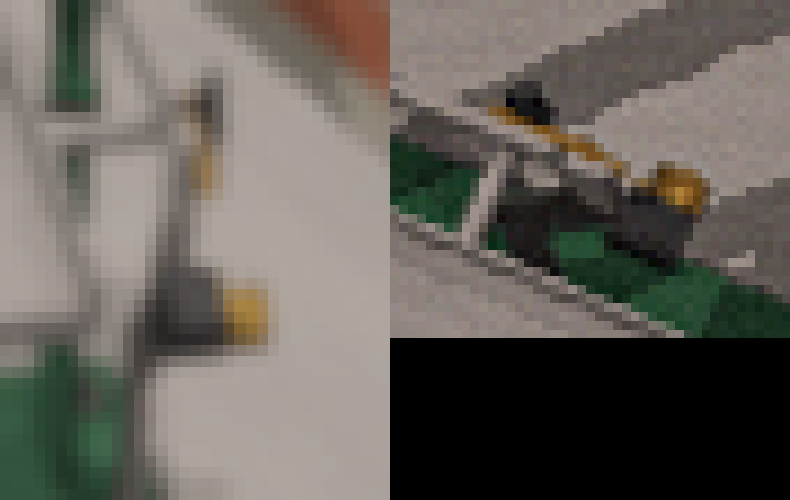

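The side zoom shows the clip screw at about (361.6,163), which puts the index near 0.23. The pointer's brass finger ends near (358,152). Next I'll move to above the pad with the fingers closed.

Emit:
{"name": "send_rows", "arguments": {
  "motion": [
    [0,[-20,-25,0],0.02],
    [0,[-32,-40,0],0.02],
    [0,[-32,-40,0],0.02],
    [0,[-32,-40,0],0.02],
    [0,[-32,-40,0],0.02]
  ]
}}

```text
clock: 0.92
tool_pos: [0.2666, 0.3974, 0.2147]
tool_rot: [0.613, 3.081, 0.0]
ft_force: [0.7, -0.8, 0.3]
gripper_width: 0.0505
grip_force: 0.0
```

Emit:
{"name": "send_rows", "arguments": {
  "motion": [
    [0,[-32,-40,0],0],
    [0,[-32,-40,0],0],
    [0,[-32,-40,0],0],
    [0,[-32,-40,0],0],
    [0,[-32,-40,0],0]
  ]
}}

```text
clock: 1.55
tool_pos: [0.3377, 0.1514, 0.2149]
tool_rot: [0.612, 3.08, 0.001]
ft_force: [0.3, -0.1, 0.2]
gripper_width: 0.0025
grip_force: 0.0
```

```bash
python3 - <<'E'
from h import *
r,t,o=tool(wo([-.203,.122,.22]),X); print(r,t,o["tool_pos"],o["clock"],o["ft_force"])
E
```

```text
[-182.32411631 -139.67322863   -5.02680617] 0.00041244512967630875 [0.33773346 0.15143108 0.2148832 ] 1.55 [ 0.32308406 -0.13445306  0.23260059]
```

Emit:
{"name": "send_rows", "arguments": {
  "motion": [
    [0,[-36,-28,0],0],
    [0,[-36,-28,0],0],
    [0,[-36,-28,0],0],
    [0,[-36,-28,0],0],
    [0,[0,0,0],0]
  ]
}}

```text
clock: 2.17
tool_pos: [0.4284, -0.0076, 0.2147]
tool_rot: [-0.62, -3.079, 0.0]
ft_force: [0.2, 1.3, -0.3]
gripper_width: 0.0005
grip_force: 0.0
```

```bash
python3 - <<'E'
from h import *
r,t,o=tool(wo([-.203,.122,.17]),X); print(r,t,o["tool_pos"],o["clock"],o["ft_force"])
E
```

```text
[-37.8960381  -27.15063428  44.65459585] -0.00446492343432725 [ 0.42838103 -0.00763549  0.21466148] 2.175 [ 0.23671167  1.32689629 -0.27230952]
```

Emit:
{"name": "send_rows", "arguments": {
  "motion": [
    [0,[-19,-14,0],0],
    [0,[-19,-13,0],0],
    [0,[0,0,20],0],
    [0,[0,0,12],0],
    [0,[0,0,0],0]
  ]
}}

```text
clock: 2.8
tool_pos: [0.451, -0.0443, 0.1803]
tool_rot: [-0.611, -3.077, -0.0]
ft_force: [0.2, -0.1, -0.1]
gripper_width: 0.0003
grip_force: 0.0
```

Emit:
{"name": "send_rows", "arguments": {
  "motion": [
    [0,[0,0,6],0],
    [0,[0,0,5],0],
    [0,[0,0,0],0]
  ]
}}

```text
clock: 3.18
tool_pos: [0.4526, -0.0451, 0.172]
tool_rot: [0.613, 3.081, -0.0]
ft_force: [-0.5, 0.0, 0.8]
gripper_width: 0.0005
grip_force: 0.5
```

Emit:
{"name": "send_rows", "arguments": {
  "motion": [
    [0,[0,0,6],0],
    [0,[0,0,5],0],
    [0,[0,0,0],0]
  ]
}}

```text
clock: 3.55
tool_pos: [0.4525, -0.0454, 0.1601]
tool_rot: [0.613, 3.081, -0.0]
ft_force: [-1.0, -2.8, 3.2]
gripper_width: 0.0005
grip_force: 2.1
```

Emit:
{"name": "send_rows", "arguments": {
  "motion": [
    [0,[0,0,6],0],
    [0,[0,0,5],0],
    [0,[0,0,0],0]
  ]
}}

```text
clock: 3.92
tool_pos: [0.4528, -0.045, 0.1495]
tool_rot: [0.613, 3.081, 0.001]
ft_force: [-0.5, -0.0, 4.5]
gripper_width: 0.0004
grip_force: 2.4
```

Emit:
{"name": "send_rows", "arguments": {
  "motion": [
    [0,[0,0,4],0],
    [0,[0,0,3],0],
    [0,[0,0,0],0]
  ]
}}

```text
clock: 4.3
tool_pos: [0.4531, -0.0443, 0.1431]
tool_rot: [0.613, 3.08, 0.003]
ft_force: [-0.2, 2.0, 5.9]
gripper_width: 0.0009
grip_force: 2.6
```

Emit:
{"name": "send_rows", "arguments": {
  "motion": [
    [0,[0,0,3],0],
    [0,[0,0,0],0]
  ]
}}

```text
clock: 4.55
tool_pos: [0.4533, -0.0442, 0.1408]
tool_rot: [0.613, 3.08, 0.004]
ft_force: [-0.3, 3.4, 8.2]
gripper_width: 0.0006
grip_force: 3.5
```

Emit:
{"name": "send_rows", "arguments": {
  "motion": [
    [0,[0,0,2],0],
    [0,[0,0,0],0]
  ]
}}

```text
clock: 4.8
tool_pos: [0.4535, -0.0442, 0.1405]
tool_rot: [0.613, 3.08, 0.004]
ft_force: [-5.1, 3.9, 16.5]
gripper_width: 0.0005
grip_force: 7.2
```

It is on its stop: the force rose and the tool stopped moving down. I'll hold while the tray falls, then rise and look.

Emit:
{"name": "send_rows", "arguments": {
  "motion": [
    [0,[0,0,0],0],
    [0,[0,0,0],0],
    [0,[0,0,0],0],
    [0,[0,0,0],0],
    [0,[0,0,0],0]
  ]
}}

```text
clock: 5.42
tool_pos: [0.4536, -0.0442, 0.1405]
tool_rot: [0.613, 3.08, 0.004]
ft_force: [-5.4, 3.3, 15.7]
gripper_width: 0.0005
grip_force: 7.1
```

Emit:
{"name": "send_rows", "arguments": {
  "motion": [
    [0,[0,0,0],0],
    [0,[0,0,0],0],
    [0,[0,0,0],0],
    [0,[0,0,0],0],
    [0,[0,0,0],0]
  ]
}}

```text
clock: 6.05
tool_pos: [0.4535, -0.0442, 0.1404]
tool_rot: [0.613, 3.08, 0.004]
ft_force: [-5.3, 3.5, 15.6]
gripper_width: 0.0004
grip_force: 7.1
```

Emit:
{"name": "send_rows", "arguments": {
  "motion": [
    [0,[0,0,-15],0],
    [0,[0,0,-25],0],
    [0,[0,0,-40],0],
    [0,[0,0,-40],0],
    [0,[0,0,-20],0]
  ]
}}

```text
clock: 6.68
tool_pos: [0.4531, -0.045, 0.2793]
tool_rot: [0.612, 3.079, 0.001]
ft_force: [-0.4, -0.8, -0.9]
gripper_width: 0.0006
grip_force: 0.0
```

```bash
python3 - <<'E'
from h import *
np.set_printoptions(precision=4,suppress=True)
S=grab("side");T=grab("top")
a=S["image"][110:250,260:385]; b=T["image"][105:255,210:360]
cv2.imwrite("pics/c1.png",cv2.hconcat([cv2.resize(a,(400,448),interpolation=2),cv2.resize(b,(400,448),interpolation=2)]))
r,t,o=tool(wo([.1-.27*np.cos(.7),0,.25]),Y); print(r,t,o["tool_pos"],o["joints"],o["clock"])
bl=((0,0,0),(180,255,45))
for d in (S,T):
    p=proj(d,wo([.1-.302*np.cos(.7),0,.24-.302*np.sin(.7)])); x,y=p.round().astype(int); print(p,blobs(d["image"],*bl,x-12,y-12,x+12,y+12))
E
```

```text
[-122.1752   94.1919   29.9099] -1.570738176072429 [ 0.4534 -0.0451  0.2794] [-0.2174 -0.3578  1.9825  0.0004  1.5135 -1.3956] 6.775
[326.3205 216.0629] [(29, [326.21, 216.66], [10, 10, 6, 6])]
[317.1608 193.8233] [(49, [317.37, 194.02], [8, 8, 9, 9])]
```

View pics/c1.png

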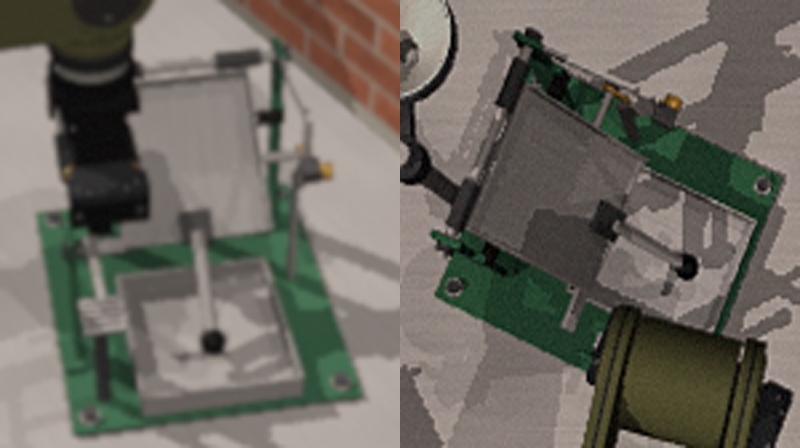

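The tray has dropped: the ball is at side (326.2,216.7) and top (317.4,194.0), as predicted for 0.70. I'll turn the tool a quarter turn, which takes j6 to about +0.17, and check the hook clearance.

Emit:
{"name": "send_rows", "arguments": {
  "motion": [
    [40,[0,0,0],0.17],
    [60,[0,0,0],0.175],
    [60,[0,0,0],0.175],
    [60,[0,0,0],0.175],
    [60,[0,0,0],0.175]
  ]
}}

```text
clock: 7.4
tool_pos: [0.4516, -0.0448, 0.2747]
tool_rot: [-1.859, -2.527, 0.002]
ft_force: [0.0, 0.2, 0.3]
gripper_width: 0.045
grip_force: 0.0
```

Emit:
{"name": "send_rows", "arguments": {
  "motion": [
    [60,[0,0,0],0.175],
    [60,[0,0,0],0.175],
    [60,[0,0,0],0.175],
    [60,[0,0,0],0.175],
    [60,[0,0,0],0]
  ]
}}

```text
clock: 8.02
tool_pos: [0.4517, -0.0449, 0.2752]
tool_rot: [-2.607, -1.747, 0.004]
ft_force: [0.4, -0.1, -0.1]
gripper_width: 0.06
grip_force: 0.0
```

```bash
python3 - <<'E'
from h import *
np.set_printoptions(precision=4,suppress=True)
S=grab("side");T=grab("top")
r,t,o=tool(wo([.1-.27*np.cos(.7),0,.25]),Y); print(r,t,o["tool_pos"],o["joints"],o["gripper_width"])
im=cv2.imread("pics/top0.png")
t0=dict(T)
for z in(.2,.22,.24): print(z,[st(onz(T,p,z)).round(3).tolist() for p in((289.5,204),(285,219))],)
for z in(.05,.1,.15,.2): print(z,[st(onz(T,p,z)).round(3).tolist() for p in((275.6,201.5),(272,214))],)
E
```

```text
[ 94.222  124.0732  25.655 ] 0.003413388730042044 [ 0.452 -0.045  0.276] [-0.2175 -0.356   1.9868  0.0001  1.5134  0.1717] 0.060064726605987676
0.2 [[-0.081, 0.075, 0.2], [-0.087, 0.12, 0.2]]
0.22 [[-0.084, 0.075, 0.22], [-0.09, 0.12, 0.22]]
0.24 [[-0.086, 0.076, 0.24], [-0.092, 0.12, 0.24]]
0.05 [[-0.014, 0.08, 0.05], [-0.02, 0.123, 0.05]]
0.1 [[-0.023, 0.081, 0.1], [-0.029, 0.123, 0.1]]
0.15 [[-0.031, 0.083, 0.15], [-0.037, 0.123, 0.15]]
0.2 [[-0.04, 0.084, 0.2], [-0.046, 0.122, 0.2]]
```

```bash
python3 - <<'E'
from h import *
S=grab("side");T=grab("top")
a=S["image"][50:250,230:400]; b=T["image"][105:285,210:380]
cv2.imwrite("pics/c2.png",cv2.hconcat([cv2.resize(a,(400,470),interpolation=2),cv2.resize(b,(400,470),interpolation=2)]))
E
```

```text
(no output)
```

View pics/c2.png

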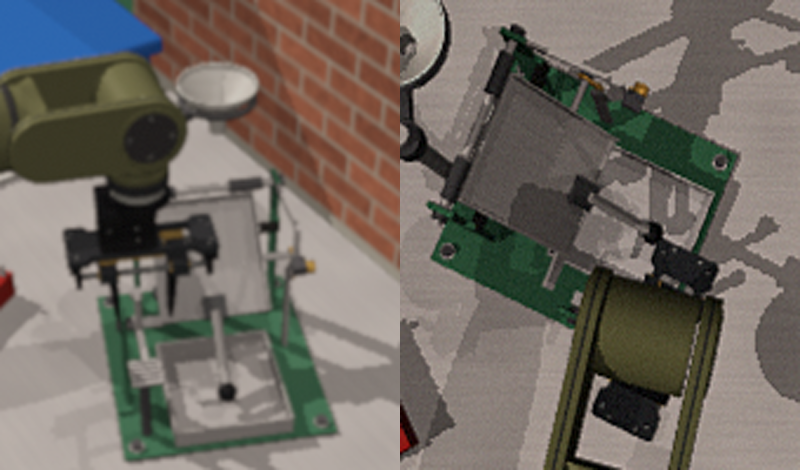

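The hand's crossbar is wide along its y, and it is thin in height: side crop rows 228–285. The hook's cross-bar sits at about x = -0.086, y 75 to 120. I'll check the hook's height to see whether the hand can slide in under it.

```bash
python3 - <<'E'
from h import *
np.set_printoptions(precision=4,suppress=True)
S=grab("side");T=grab("top")
for n,a,b in [("outer",(287.5,171.2),(285,219.5)),("inner",(303.2,168.4),(290,205)),("foot",(288.5,177),(285.5,222))]:
    P,e=cross(S,a,T,b); print(n,e,st(P))
print("black thing, x plane",)
o,v=ray(S,(299.7,175)); 
for y in(.07,.08,.09):
    k=(y-(o-O)@Y)/(v@Y); print(y,st(o+k*v))
# crossbar: hand pose now; predict corners
r,t,ob=tool([0,0,0]); M=R.from_rotvec(ob["tool_rot"]).as_matrix()
for h in(78,105,130):
    print(h,[((proj(S,ob["tool_pos"]+M@np.array([sx*.0375,sy*.09,-h/1000]))-[230,50])*2.352).round().tolist() for sx in(-1,1) for sy in(-1,1)])
E
python3 - <<'E'
import cv2
a=cv2.imread("pics/c2.png")[150:400,40:300]
b=cv2.imread("pics/sc.png")[60:560,60:250]
a=cv2.resize(a,(520,500),interpolation=2)
cv2.imwrite("pics/c3.png",cv2.hconcat([a,b]))
E
```

```text
outer 0.002251061972142932 [-0.0915  0.1206  0.229 ]
inner 0.009192002898568339 [-0.0881  0.0732  0.2305]
foot 0.0103993135558228 [-0.0934  0.1227  0.2068]
black thing, x plane
0.07 [-0.008  0.07   0.136]
0.08 [-0.0842  0.08    0.2011]
0.09 [-0.1604  0.09    0.2662]
78 [[68.0, 291.0], [219.0, 273.0], [62.0, 252.0], [208.0, 235.0]]
105 [[66.0, 273.0], [219.0, 255.0], [61.0, 234.0], [208.0, 218.0]]
130 [[65.0, 256.0], [219.0, 238.0], [59.0, 217.0], [208.0, 201.0]]
```

View pics/c3.png

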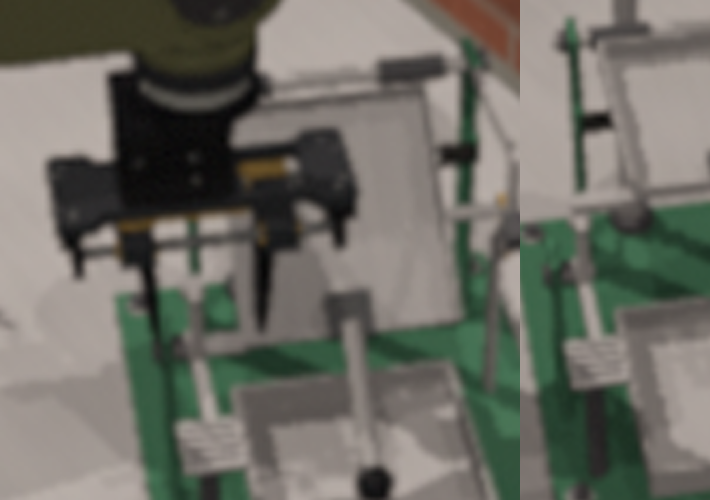

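The hook's dark nose is at about z 0.20–0.23, and the crossbar is only about 30 mm tall. So I'll descend further out, around the ball, then slide in under the hook with a slight yaw.

Emit:
{"name": "send_rows", "arguments": {
  "motion": [
    [60,[12,32,0],0],
    [60,[13,32,0],0],
    [60,[13,32,0],0],
    [60,[13,32,0],0],
    [60,[0,0,0],-0.1]
  ]
}}

```text
clock: 8.95
tool_pos: [0.5918, -0.0469, 0.2767]
tool_rot: [-2.517, -1.879, 0.001]
ft_force: [-1.5, -0.2, 0.6]
gripper_width: 0.0601
grip_force: 0.0
```

Emit:
{"name": "send_rows", "arguments": {
  "motion": [
    [60,[0,0,20],0],
    [60,[0,0,30],0],
    [60,[0,0,30],0],
    [60,[0,0,20],0],
    [60,[0,0,0],0]
  ]
}}

```text
clock: 9.57
tool_pos: [0.5886, -0.0467, 0.175]
tool_rot: [-2.519, -1.872, 0.005]
ft_force: [0.1, -0.2, 0.2]
gripper_width: 0.0603
grip_force: 0.0
```

```bash
python3 - <<'E'
from h import *
np.set_printoptions(precision=4,suppress=True)
r,t,o=tool(wo([-.15,-.004,.047]),Y); print(r,t,o["tool_pos"],st(o["tool_pos"]),o["clock"],o["ft_force"])
E
```

```text
[  0.4011   1.3717 127.9707] 0.10013715682119884 [ 0.5886 -0.0467  0.175 ] [-0.1504 -0.0032  0.175 ] 9.575 [ 0.121  -0.1629  0.2283]
```

Emit:
{"name": "send_rows", "arguments": {
  "motion": [
    [60,[0,0,30],0],
    [60,[0,1,30],0],
    [60,[0,0,30],0],
    [60,[0,0,28],0],
    [60,[0,0,8],0]
  ]
}}

```text
clock: 10.2
tool_pos: [0.5908, -0.0472, 0.0509]
tool_rot: [-2.52, -1.874, 0.002]
ft_force: [-0.2, 1.3, 0.1]
gripper_width: 0.0599
grip_force: 0.0
```

```bash
python3 - <<'E'
from h import *
np.set_printoptions(precision=4,suppress=True)
r,t,o=tool(wo([.1-.27*np.cos(.7),0,.047]),Y); print(r,t,o["tool_pos"],st(o["tool_pos"]),o["clock"],o["ft_force"])
E
```

```text
[43.8469 -1.017   3.8786] 0.10039605891929959 [ 0.5908 -0.0472  0.0509] [-0.15   -0.0054  0.0509] 10.2 [-0.2042  1.2797  0.0769]
```

Emit:
{"name": "send_rows", "arguments": {
  "motion": [
    [60,[12,0,2],0],
    [60,[12,0,0],0],
    [60,[12,-1,0],0],
    [60,[8,0,0],0],
    [60,[0,0,0],0]
  ]
}}

```text
clock: 10.82
tool_pos: [0.6033, -0.004, 0.05]
tool_rot: [2.52, 1.876, 0.0]
ft_force: [-0.3, -0.1, -0.0]
gripper_width: 0.0598
grip_force: 0.0
```

```bash
python3 - <<'E'
from h import *
np.set_printoptions(precision=4,suppress=True)
S=grab("side");T=grab("top")
r,t,o=tool(wo([.1-.27*np.cos(.7),0,.047]),Y); print(r,t,st(o["tool_pos"]),o["clock"],o["ft_force"])
a=S["image"][110:250,260:385]; b=T["image"][105:255,210:360]
cv2.imwrite("pics/c4.png",cv2.hconcat([cv2.resize(a,(400,448),interpolation=2),cv2.resize(b,(400,448),interpolation=2)]))
E
```

```text
[-0.3107 -0.4344  2.6908] 0.1010051646076624 [-0.1062 -0.0004  0.0497] 10.925 [-0.1904  1.416  -0.1158]
```

View pics/c4.png

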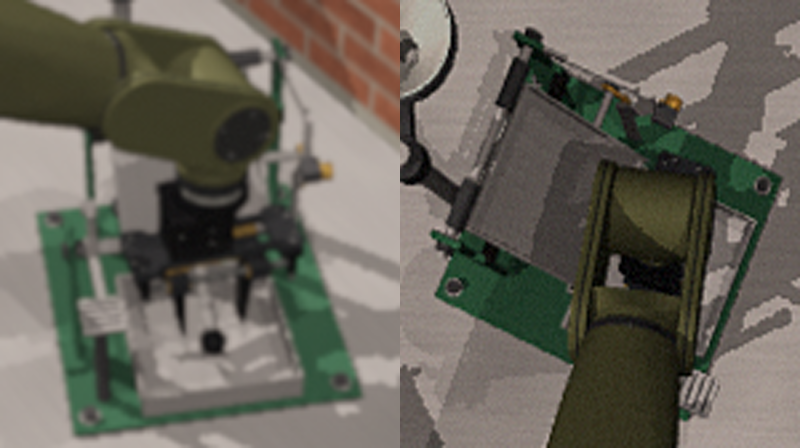

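The fingers straddle the bar behind the ball (ball at crop (212,340)) and touch nothing. Closing the gripper.

Emit:
{"name": "send_rows", "arguments": {
  "motion": [
    [0,[0,0,2],0],
    [0,[0,0,0],0],
    [0,[0,0,0],0],
    [0,[0,0,0],0],
    [0,[0,0,0],0]
  ]
}}

```text
clock: 11.55
tool_pos: [0.6012, -0.0041, 0.0473]
tool_rot: [-2.518, -1.871, 0.004]
ft_force: [-10.4, 4.4, 7.5]
gripper_width: 0.0156
grip_force: 5.7
```

Emit:
{"name": "send_rows", "arguments": {
  "motion": [
    [0,[0,0,0],0],
    [0,[0,0,0],0],
    [0,[0,0,0],0]
  ]
}}

```text
clock: 11.92
tool_pos: [0.6011, -0.0041, 0.0474]
tool_rot: [-2.519, -1.87, 0.005]
ft_force: [-4.7, 1.5, 4.9]
gripper_width: 0.0142
grip_force: 29.7
```

Emit:
{"name": "send_rows", "arguments": {
  "motion": [
    [0,[-7,-0.7,-8],0],
    [0,[-6.5,-0.6,-9],0],
    [0,[-6,-0.6,-9],0],
    [0,[-6,-0.6,-9],0],
    [0,[0,0,0],0]
  ]
}}

```text
clock: 12.55
tool_pos: [0.5914, -0.0276, 0.0822]
tool_rot: [-2.519, -1.87, 0.003]
ft_force: [-2.6, 4.3, -1.2]
gripper_width: 0.014
grip_force: 30.3
```

Emit:
{"name": "send_rows", "arguments": {
  "motion": [
    [0,[-5,-0.5,-9.5],0],
    [0,[-5,-0.5,-9.5],0],
    [0,[-4.5,-0.4,-10],0],
    [0,[-4.5,-0.4,-10],0],
    [0,[0,0,0],0]
  ]
}}

```text
clock: 13.18
tool_pos: [0.5838, -0.0461, 0.1214]
tool_rot: [-2.519, -1.871, 0.005]
ft_force: [-4.5, 4.3, -3.1]
gripper_width: 0.0141
grip_force: 30.3
```

```bash
cat > m.py <<'E'
from h import *
np.set_printoptions(precision=4,suppress=True)
S=grab("side");T=grab("top")
r,t,o=tool(wo([0,0,0]),Y); s=st(o["tool_pos"]); print(t,s,o["clock"],o["ft_force"],o["gripper_width"],o["grip_force"])
print("ang from tcp",np.arctan2(.24-s[2]-.019,.1-s[0]),"r",np.hypot(.24-s[2]-.019,.1-s[0]))
br=((12,90,60),(32,255,255))
print(blobs(S["image"],*br,345,135,375,185)); print(blobs(T["image"],*br,285,120,325,155))
bl=((0,0,0),(180,255,45))
a=np.arctan2(.24-s[2]-.019,.1-s[0])
for d in (S,T):
    p=proj(d,wo([.1-.302*np.cos(a),0,.24-.302*np.sin(a)])); x,y=p.round().astype(int); print(p,blobs(d["image"],*bl,x-9,y-9,x+9,y+9))
E
python3 m.py
```

```text
0.09976404209303258 [-0.1515  0.0015  0.1209] 13.275 [-4.9982  4.7256 -3.3972] 0.01424399878542311 30.304949283599854
ang from tcp 0.37876860955929587 r 0.270699686068622
[(5, [348.8, 137.0], [3, 0, 2, 5]), (18, [361.33, 163.0], [15, 26, 4, 5])]
[(4, [290.75, 133.75], [5, 13, 3, 2]), (8, [296.38, 136.38], [9, 15, 5, 4]), (27, [311.81, 138.85], [23, 17, 8, 5])]
[329.5175 208.5408] [(6, [324.67, 201.17], [3, 0, 2, 4]), (7, [331.43, 201.29], [10, 0, 2, 4]), (35, [329.49, 209.06], [5, 5, 7, 8])]
[330.5487 197.0775] [(117, [327.16, 198.82], [0, 0, 13, 18]), (13, [337.0, 194.0], [14, 0, 3, 13]), (4, [335.0, 203.5], [13, 14, 1, 4])]
```

Emit:
{"name": "send_rows", "arguments": {
  "motion": [
    [0,[0,0,0],0.05],
    [0,[0,0,0],0.05],
    [0,[-4,0,-10],0],
    [0,[-4,0,-10],0],
    [0,[-2,0,-8],0]
  ]
}}

```text
clock: 13.9
tool_pos: [0.5801, -0.0549, 0.149]
tool_rot: [-2.607, -1.745, 0.005]
ft_force: [-5.2, 4.4, -3.7]
gripper_width: 0.0133
grip_force: 30.0
```

Emit:
{"name": "send_rows", "arguments": {
  "motion": [
    [0,[-1,0,-5],0],
    [0,[-1,0,-5],0],
    [0,[0,0,0],0],
    [0,[0,0,0],0]
  ]
}}

```text
clock: 14.4
tool_pos: [0.5791, -0.0571, 0.1586]
tool_rot: [-2.608, -1.746, 0.007]
ft_force: [-6.0, 3.1, -3.4]
gripper_width: 0.0129
grip_force: 30.0
```

```bash
python3 m.py; python3 - <<'E'
from h import *
S=grab("side");T=grab("top")
S2=[grab("side")["image"].astype(float) for _ in range(4)];T2=[grab("top")["image"].astype(float) for _ in range(4)]
a=np.mean(S2,0)[135:180,340:375]; b=np.mean(T2,0)[118:156,280:325]
np.save("a.npy",np.mean(S2,0)); np.save("b.npy",np.mean(T2,0))
a=cv2.resize(a,(389,500),interpolation=0); b=cv2.resize(b,(405,342),interpolation=0)
cv2.imwrite("pics/z2.png",cv2.hconcat([a,cv2.copyMakeBorder(b,0,158,0,0,0)]))
for q in (0,.2,.22,.24,.26): print(q,[proj(d,wo([.1-r*np.cos(q),y,.24-r*np.sin(q)])).round(2).tolist() for d in(S,T) for r,y in((.150,-.118),(.1665,-.1307))])
E
```

```text
0.001599840051661694 [-0.1637  0.0015  0.1586] 14.5 [-5.6529  4.0939 -3.4016] 0.013058237729414874 29.999324083328247
ang from tcp 0.23252160006964312 r 0.2709765827979782
[(2, [357.0, 156.5], [12, 21, 1, 2]), (18, [361.33, 163.0], [15, 26, 4, 5])]
[(27, [311.89, 138.89], [23, 17, 8, 5])]
[330.5344 201.8009] [(66, [329.76, 199.76], [3, 0, 10, 13])]
[334.4829 197.3437] [(125, [331.16, 199.1], [0, 0, 15, 18]), (4, [342.0, 192.5], [17, 3, 1, 4]), (9, [340.44, 200.0], [15, 8, 2, 9])]
0 [[357.55, 152.26], [362.54, 154.9], [305.5, 138.09], [312.45, 136.38]]
0.2 [[356.87, 158.85], [361.7, 162.2], [305.27, 140.26], [312.0, 138.82]]
0.22 [[356.78, 159.42], [361.6, 162.84], [305.15, 140.42], [311.85, 139.01]]
0.24 [[356.69, 159.98], [361.49, 163.46], [305.01, 140.58], [311.67, 139.18]]
0.26 [[356.59, 160.53], [361.37, 164.06], [304.85, 140.72], [311.48, 139.35]][ WARN:0@23.744] global loadsave.cpp:1063 imwrite_ Unsupported depth image for selected encoder is fallbacked to CV_8U.
```

View pics/z2.png

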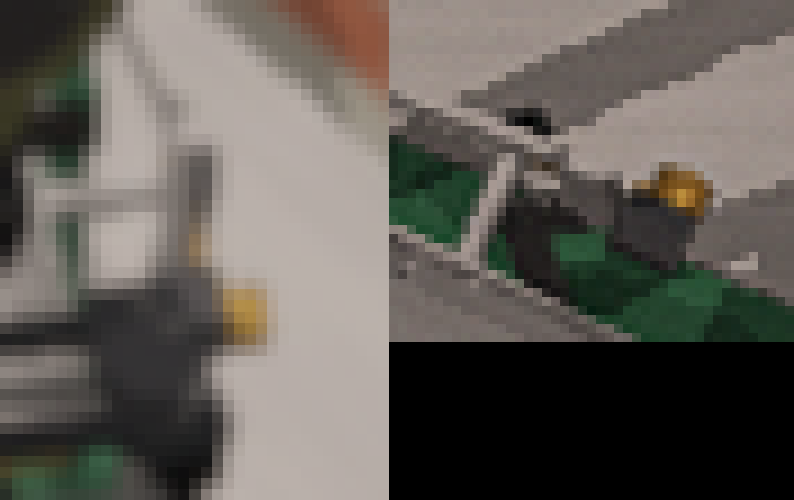

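The side zoom shows the pointer's brass finger ending just above the clip block (about (357.5,158.5)) and pointing at it, with the screw still at (361.3,163). I'll do a numeric check of the brass profile.

```bash
python3 - <<'E'
from h import *
a=np.load("a.npy"); b=np.load("b.npy"); a0=cv2.imread("pics/side0.png").astype(float)
f=lambda i:(i[...,2]-i[...,0]).round().astype(int)
print("now");print(f(a)[152:168,354:366]);print("t0");print(f(a0)[145:168,354:366])
print("top");print(f(b)[132:146,296:318])
for im in (a,a0):
    w=np.clip(f(im)[158:169,359:366]-35,0,None); yy,xx=np.mgrid[158:169,359:366]; print((w*xx).sum()/w.sum(),(w*yy).sum()/w.sum())
E
```

```text
now
[[ 13  12  11   9  10  14  14  16  16  16  16  16]
 [ 13  12  12  14  13  14  15  15  15  16  16  16]
 [ 14  12  14  21  17  15  15  15  15  15  15  16]
 [ 14  12  15  30  24  16  15  16  15  16  16  16]
 [ 14  12  20  46  34  19  16  16  16  15  15  16]
 [ 13  11  22  50  36  20  16  16  15  15  16  16]
 [ 12  10  17  38  30  18  15  15  14  15  15  16]
 [  9   6   8  14  16  18  17  16  16  16  15  16]
 [  4   4   4   4  10  24  31  31  31  26  18  15]
 [  1   2   3   4   6  30  65  77  76  52  25  16]
 [  2   1   2   4   4  27  77 104 105  74  31  17]
 [  2   2   3   3   4  16  61  95 104  78  34  18]
 [  3   3   2   2   2  11  48  83  92  70  32  18]
 [  1   2   1   1   2  10  33  55  61  45  22  16]
 [  1   0   0   1   4  11  18  24  26  23  17  15]
 [  0   0   0   2   9  13  15  16  15  15  15  15]]
t0
[[ 12  15  25  29  17   9  13  15  15  15  15  15]
 [ 11  15  23  33  28  12  14  15  15  15  14  15]
 [ 11  13  19  32  35  17  14  15  15  15  14  15]
 [ 13  13  16  35  47  25  15  15  15  15  15  14]
 [ 14  11  16  43  61  32  17  15  15  15  15  15]
 [ 14  12  15  44  65
[... 1566 characters left out ...]
  10   9   7   7  12   7   8  10  13  22  45  86 104 126 117
   96  50  15  17]
 [  6  10   6  10   9  10  10   8   9   4   6  -3  -1   4  19  74 126 108
   79  35  14  13]
 [  3   6   4   5   6   9   6  10   9   5   1   2   1   0  -2   8  30  56
   69  14  11  10]
 [  5   6   4   5   3   7   9  12   8   4   4   4   2   1   2  -1  -4   7
   20  10  13  12]
 [  3   3   2   0   1   2   0   0   0   3   2   2   4   2   4   2   0   3
   12  13  13  12]
 [  4   4  -4 -11 -10 -12 -12  -8   2   6   5   2   4   4   2   4   2   8
   14  13  14  14]
 [  4   4  -7 -14 -12 -12 -13 -10  -2   4   5   4   3   4   3   4   6  14
   12  12  12  11]]
361.58124174372523 162.71598414795244
361.5869565217391 162.7
```

Emit:
{"name": "send_rows", "arguments": {
  "motion": [
    [0,[-0.5,0,-1],0],
    [0,[0,0,-1],0],
    [0,[0,0,0],0],
    [0,[0,0,0],0],
    [0,[0,0,0],0]
  ]
}}

```text
clock: 15.62
tool_pos: [0.579, -0.0575, 0.1605]
tool_rot: [-2.608, -1.746, 0.007]
ft_force: [-6.2, 3.1, -3.8]
gripper_width: 0.0135
grip_force: 30.0
```

```bash
python3 m.py | head -2; python3 - <<'E'
from h import *
a=np.mean([grab("side")["image"].astype(float) for _ in range(3)],0)
print((a[...,2]-a[...,0]).round().astype(int)[152:162,355:361]); print(abs(robot.observe()["dq"]).max())
E
```

```text
0.001697176369848119 [-0.1641  0.0015  0.1605] 15.725 [-5.7045  3.8074 -2.0081] 0.01327183713607105 29.99925345182419
ang from tcp 0.22512743477946823 r 0.27095993246093375
[[12 11  9  9 13 15]
 [12 12 14 13 14 15]
 [12 14 23 18 15 14]
 [11 17 34 26 17 15]
 [11 21 49 37 20 16]
 [11 23 55 40 20 15]
 [10 21 48 35 19 15]
 [ 7 10 20 19 18 17]
 [ 3  4  4 10 24 31]
 [ 1  4  4  7 30 65]]
0.0022165646000861417
```

```bash
python3 -c "
from cell import robot
print(robot.sign_off())"
```

```text
the job is handed in; nothing more can be done
None
```

I pressed the lever to its stop and the tray dropped; the arm now holds it at rest by the handle at about 0.225 rad, with the index clip measured at 0.22–0.225 (good to about 0.01 rad), and the job is handed in with no verdict returned.

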